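# Slide the inkstone blank past the spring catch

## Task

On the carver's slide jig, press the long steel strip in the middle of the channel down with the fingertips and, keeping it down, push the inkstone lying in the channel over the two sunken teeth into the bay at the end-stop end; do not let the catch up while the stone is over the teeth. Then let go, so that the catch springs fully up behind the stone and locks it in the bay. Only push the stone, never lift or tip it, and leave the other things on the bench where they are.

Things in the scene. Friction and masses are not known exactly. Their poses are not given: they have to be found in the camera images.
- jig: Fixed wooden slide jig, 435 x 134 mm. Origin at table level under the catch teeth, midway across; x along the channel to the bay and end stop, z up. Two ledges (top z 45 mm, x -260 to 126 mm, |y| 28 to 53 mm) flank an open 56 mm wide groove; outside them two dark fences (inner faces y +-53, top z 57). Open at the -x end. Bay: x 4 mm (teeth) to 126 mm (stop)
- bay_stop (a point): Middle of the end stop's face towards the bay, at jig x 126, y 0, z 55 mm; the stop is a dark wooden block reaching to x 175 mm, top z 66 mm
- catch (a joint): Travel of the spring catch straight down, m: 0 up (rest), 0.016 fully pressed. One rigid piece: steel strip in the groove plus two teeth rising through the ledges that block the stone. Pressing the strip anywhere lowers both; the teeth are level with the ledges at 0.010, below them beyond that. Spring 5 N at 0, 9 N at 0.016; it springs back. Fingertips may slide along it
- strip_top (a point): Point on the top face of the catch's flat strip, at jig x 0, y 0, z 41 mm when up; moves down with the catch. The strip is 44 mm wide and runs level from jig x -255 to +115 mm. The two teeth, 8 mm (x) by 12 mm (y), stand at jig x 0, y +-41 mm, tops 14 mm above the strip (z 55 mm when up)
- slab: The inkstone to push: dark stone slab with a round well on top, 110 (x) x 100 (y) x 24 mm, 0.4 to 0.8 kg. Origin: centre of its underside; x along jig x. Lies on the ledges (z 45 mm), 3 mm clear of each fence, centre at jig x -135 to -75 mm. A finger reaching down to the strip can push its flat rear (-x) face. Centre beyond jig x +59 mm: past the teeth; +71 mm: at the stop
- seal: Bystander: small upright stone block 24 x 24 x 45 mm standing on the end stop; origin under its centre
- chisel: Bystander: chisel lying on the table beside the jig on its +y side, 160 mm long, 16 mm thick; origin on the underside near the middle
- brush: Bystander: flat brush lying on the table on the jig's -y side, 160 mm long, 14 mm thick; origin on the underside near the middle
- stone_low: Bystander: round inkstone 124 mm across, 22 mm thick, the lower of a stack of two; origin under its centre
- stone_top: Bystander: round inkstone 112 mm across, 22 mm thick, on top of the other; origin under its centre
- offcut: Bystander: stone offcut about 70 x 50 x 42 mm; origin under its centre
- spare: Bystander: spare plain stone slab 110 x 100 x 24 mm with no well, lying on the table; origin under its centre
Mind the look-alikes: they are no part of the job. What is shaped like the slab but pink or purple is not meant.

How it is judged (in metres and radians):
On the way, in this order (a step that is already met when the one before it is completed fails the run):
1. the catch is pressed down at least 9 mm while the stone is still before the teeth (value of joint catch above 0.009 m and x of slab in the frame of jig below -0.054 m), for 0.1 s.
2. the stone has passed the teeth with the catch still held down (value of joint catch above 0.008 m and x of slab in the frame of jig above 0.0575 m), for 0.05 s.
At the end, for the whole second after the job is handed in: The stone lies flat (within 3 mm of the ledges, 0.05 rad) and at rest in the bay, its centre at jig x 57 to 74 mm, and the catch has sprung back up to within 3 mm of its rest (x of slab in the frame of jig between 0.057 and 0.074 m and z of slab in the frame of jig between 0.042 and 0.048 m and value of joint catch below 0.003 m and angle between slab's own z axis and vertical below 0.05 rad and linear speed of slab below 0.01 m/s); the robot touches nothing.
It fails at once if the stone is lifted more than 14 mm off the ledges or tipped more than 0.3 rad (z of slab in the frame of jig above 0.059 m or angle between slab's own z axis and vertical above 0.3 rad).
It fails at once if the catch comes up (less than 7 mm pressed) while the stone is over the teeth (value of joint catch below 0.007 m and x of slab in the frame of jig between -0.05 and 0.05 m).
It fails at once if a bystander is moved more than 25 mm (distance of any of seal, chisel, brush, stone_low, stone_top, offcut, spare from where it was at the start of the episode above 0.025 m).
It also fails if it takes over 42 s, if anything falls off the work surface, if the arm or the gripper's body presses on something with over 40 N, if the wrist force passes 120 N, or if a joint passes its speed limit or range.

## Robot

A 7-joint arm with a two-finger parallel gripper is mounted at the origin on the work surface. World frame = base frame: x ahead of the robot, y to its left, z up, the work surface at z = 0. Lengths are in m, angles in degrees, forces in N, time in s.
With the tool pointing down it reaches from about 0.425 to 0.825 m from the base axis. Payload 3.6 kg.
Tool frame: the origin (TCP) lies between the finger pads; the fingertips stand 19 mm ahead of it and the grasp point (between the pads) is the TCP (r.tip_extent is the distance from the TCP to the fingertips, in m); z points along the fingers, y is the line along which they close (so a half turn about z gives the same grasp; the last joint's range is limited). The gripper opens to 93 mm and grips with 3 to 60 N. Pads are 15 mm wide; open, the fingers measure 128 mm over their backs; the gripper's body (75 mm by 188 mm) begins 65 mm behind the grasp point.
Start: joints at [-69.414, 35.231, -0.722, 81.555, 0.464, 63.22, -2.315], TCP at [0.245, 0.602, 0.238] pointing down, gripper open.
Joint ranges: [-178.69, 178.69], [-17.37, 117.87], [-77.05, 75.6], [15.02, 138.74], [-78.02, 258.01], [0.78, 113.62], [-162.83, 162.83]. Speed limits (degrees/s): [159.86, 159.86, 180, 180, 180, 180, 180].

## Interface

Orientations are given as [roll, pitch, yaw] about the fixed x, y, z axes, in that order (R = Rz(yaw) Ry(pitch) Rx(roll)).
In Python, from bench import r, viewer, models gives the robot as it stands.
- The arm moves only by the tool play_rows, never from a script. Its argument "motion" is a list of rows, each a list of 7 numbers: the shift along the tool's x, y, z each as a share of 1 m, from -1 to 1, then the turn, a rotation vector about the tool's x, y, z each as a share of 180 degrees, from -1 to 1, then the closure in counts, from 0 (fully open) to 255 (shut). A call has 1 to 12 rows; each row is the pose to reach, as a shift and turn from the pose commanded when the call began, along the tool's axes at that moment, turning the shorter way round; what a row does not reach only later rows make up. A row lasts 1/12 s, in which the tool goes at most 41.7 mm and 7.16 degrees, less where a joint would pass 70% of its speed; a pose out of reach is approached as far as the arm can. A call with a number of a shift or a turn outside -1 to 1 is refused whole. A call with a gripper value outside its range is refused whole. The fingers move at their own pace and stop on an object; the grip force is fixed at half the most. Time passes only in rows, so rows that repeat a pose let the fingers close. It gives the time, the measured TCP pose, the force, the opening and the grip force at its end, in the units of the state.
- r.read_state(): the state, without advancing time (a new reading comes with each control period).
- viewer.get_image(name): name is "side" or "top" or "wrist"; returns (picture, depth): 400x640x3 uint8, red, green, blue; 400x640 float32, m along the optical axis (not along the pixel's ray), 0 where there is no reading.
- viewer.get_calibration(name): a dict with "fx", "fy", "cx", "cy" (pixels), "R" (3x3) and "t" (3): a world point X has camera coordinates R X + t; the wrist camera has in their place "T_tool_cam" (4x4, takes a point from camera to tool coordinates, whose origin is the TCP and whose axes are the flange's). Camera axes: x right, y down, z forward; pixel columns grow to the right and rows downward; lengths in m; the calibration is good to about 2 mm. A picture is of the moment at which its call begins: read the wrist's pose just before it. get_calibration takes no time and is no camera call.
- r.finish_job(): hands the job in; it is judged then, once.
Trained networks look in the newest picture that a camera, given by its name, has taken for a name from the list of things; names that differ only in an ending like _2 or _b are one class to them, and where a whole thing is asked for, a point or a joint stands for the part that bears it (a point fixed in the world has none). Each returns a list of dicts, best first, with "conf" (0 to 1); they miss things now and then, are a little off and sometimes report something else, mostly with a low value. They report only what shows in the picture. A call takes as long as a camera call. They do not tell look-alikes from the thing itself.
- models.spot_in(name, camera): "point" ([row, column] in pixels, amid what is visible of it).
- models.masks_of(name, camera): "mask" (400x640 bool, what is visible of it) and "point" ([row, column] in pixels, amid what is visible of it).
- models.pinpoint(name, camera): "point" ([row, column] in pixels: a listed point, or the origin of a listed thing).
The state is a dict: "time": time; "joint_pos": joint angles; "joint_vel": joint speeds; "tau": joint torques, N m; "tcp_pos": TCP position; "eef_rot": TCP orientation; "ft_force": force on the tool from outside, world axes, zero at the start; "ft_torque": the same for the moment, N m; "grip_width": finger opening in m; "finger_force": force on a finger pad.
Only numpy, scipy, OpenCV 4.12 (cv2) and the standard library are available. Lean on these libraries where they do the work, as an engineer would, in place of code of your own. Each camera call takes 0.05 s, during which the arm holds its last target. There are 200 camera calls.

## Working session

There is one attempt and no reset: what is moved stays moved. The work goes in short steps, Python scripts to look and compute and a tool call to move; the robot and the scene stay as the last step left them, time stands still between calls to the robot, and variables do not carry over. Pictures are saved under pics/ and viewed, at most 10 in all, crops included, and the job is handed in when it is done.

Besides the shell and the picture viewer there is one more tool, called after "Emit:" in YAML: its name, and indented under it one key for each argument. play_rows: Moves the arm, as the interface text tells. Shift numbers are shares of 1 m and turn numbers shares of 180 degrees, none past 1 either way. Its arguments: {"type":"object","properties":{"motion":{"type":"array"}},"required":["motion"]}

```bash
ls; mkdir -p pics; cat > h.py <<'E'
import numpy as np, cv2
from bench import r, viewer, models
from scipy.spatial.transform import Rotation as Ro
def cloud(name,d):
    c=viewer.get_calibration(name); v,u=np.indices(d.shape)
    P=np.stack([(u-c['cx'])/c['fx']*d,(v-c['cy'])/c['fy']*d,d],-1)
    return (P-c['t'])@np.array(c['R'])   # R^T(P-t)
E
python3 - <<'E'
from h import *
for n in ['top','side']:
    im,d=viewer.get_image(n); cv2.imwrite(f'pics/{n}0.png',im[:,:,::-1]); np.save(f'{n}_d.npy',d)
    W=cloud(n,d)
    for k in ['jig','slab','spare']:
        for m in models.masks_of(k,n)[:3]:
            q=W[m['mask']&(d>0)]; print(n,k,round(m['conf'],2),np.round(m['point']),np.round(np.median(q,0),3), np.round(q.min(0),3),np.round(q.max(0),3))
    for k in ['strip_top','bay_stop','slab','seal']:
        for m in models.pinpoint(k,n)[:2]:
            a,b=np.round(m['point']).astype(int); print(n,k,round(m['conf'],2),a,b,np.round(W[a,b],3))
print(r.read_state()['tcp_pos'],r.read_state()['eef_rot'],r.read_state()['time'])
E
```

```text
pics
top jig 0.78 [191. 230.] [0.549 0.132 0.045] [ 0.413 -0.134 -0.004] [0.67  0.314 0.105]
top slab 0.96 [287. 335.] [ 0.309 -0.163  0.021] [ 0.244 -0.228 -0.004] [ 0.375 -0.095  0.032]
top slab 0.9 [280. 179.] [0.306 0.25  0.02 ] [ 0.234  0.178 -0.005] [0.381 0.323 0.03 ]
top slab 0.78 [201. 272.] [0.515 0.009 0.066] [ 0.453 -0.056  0.006] [0.579 0.084 0.075]
top strip_top 0.82 190 230 [0.553 0.127 0.041]
top bay_stop 0.82 169 184 [0.599 0.251 0.066]
top slab 0.98 322 390 [ 0.224 -0.313  0.019]
top slab 0.92 201 270 [0.523 0.015 0.058]
top seal 0.54 160 177 [0.615 0.263 0.094]
side jig 0.59 [291. 275.] [0.558 0.192 0.045] [ 0.41  -0.219 -0.003] [0.7   0.323 0.11 ]
side jig 0.2 [232. 310.] [0.516 0.024 0.065] [ 0.453 -0.09   0.033] [0.579 0.081 0.072]
side slab 0.88 [233. 194.] [0.782 0.023 0.02 ] [ 0.731 -0.074 -0.002] [0.851 0.075 0.027]
side slab 0.84 [176. 425.] [ 0.22  -0.304  0.018] [ 0.144 -0.407 -0.002] [ 0.291 -0.241  0.027]
side slab 0.72 [350. 413.] [0.307 0.261 0.021] [ 0.233  0.16  -0.003] [0.381 0.328 0.027]
side spare 0.72 [162. 345.] [ 0.454 -0.35   0.023] [ 0.387 -0.436 -0.002] [ 0.522 -0.299  0.027]
side strip_top 0.77 275 283 [0.551 0.145 0.04 ]
side bay_stop 0.69 312 250 [0.586 0.262 0.066]
side slab 0.88 352 409 [0.312 0.272 0.016]
side slab 0.82 238 196 [0.774 0.032 0.015]
side seal 0.74 314 223 [0.624 0.286 0.084]
[0.24457166 0.6022016  0.23767436] [-1.79999501e+02 -8.37352997e-04  1.57899247e+02] 0.8
```

View pics/top0.png

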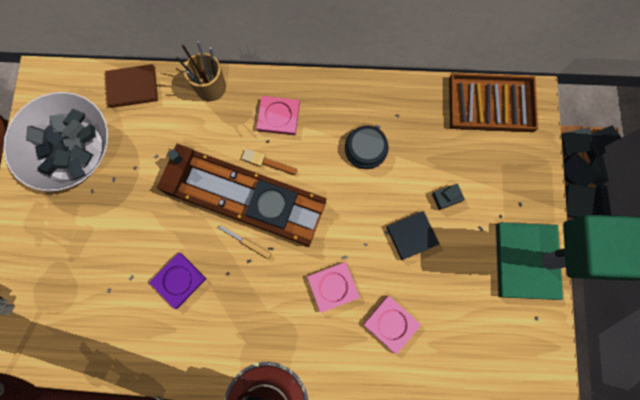

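View pics/side0.png

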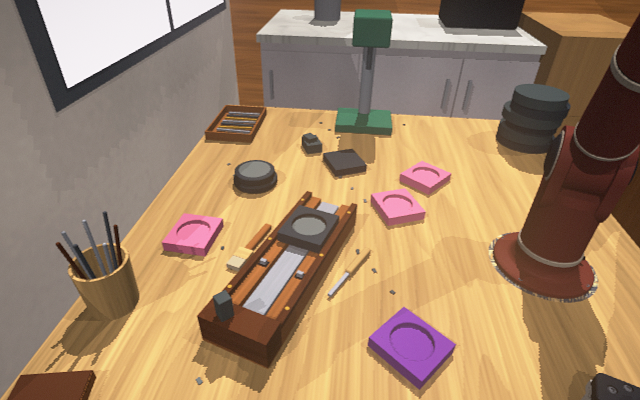

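```bash
python3 - <<'E'
from h import *
W=cloud('top',np.load('top_d.npy')); im=cv2.imread('pics/top0.png')
# jig direction guess from strip_top to bay_stop; refine with stop block top (z~66) and slab top (z~69)
z=W[...,2]
o=np.array([.552,.135]);e=np.array([.592,.256])-o; th=np.arctan2(e[1],e[0]); print('guess',np.degrees(th))
reg=(abs(W[...,0]-.55)<.2)&(W[...,1]>-.16)&(W[...,1]<.34)
for lo,hi in [(.06,.0755),(.05,.0605),(.042,.048),(.036,.0425)]:
    m=(reg&(z>lo)&(z<hi)).astype(np.uint8)
    n,l,s,c=cv2.connectedComponentsWithStats(m)
    for i in range(1,n):
        if s[i,4]>80:
            p=W[l==i][:,:2].astype(np.float32); R=cv2.minAreaRect(p*1000)
            print(lo,hi,s[i,4],np.round(c[i]),np.round(R[0],1),np.round(R[1],1),round(R[2],1),np.median(z[l==i]).round(4))
E
```

```text
guess 71.707224035435
0.06 0.0755 802 [175. 170.] [602.1 275.6] [ 52.3 134.5] 71.9 0.0654
0.06 0.0755 1320 [271. 203.] [518.3  13. ] [116.5 113.6] 72.5 0.0673
0.05 0.0605 747 [258. 175.] [591.6  52.1] [387.6  41. ] 75.8 0.0565
0.05 0.0605 784 [242. 217.] [481.9  86.9] [387.5  34. ] 70.1 0.0565
0.05 0.0605 300 [271. 203.] [517.6  11.4] [71.7 71.8] 48.2 0.0588
0.042 0.048 510 [223. 171.] [604.  148.3] [196.   27.4] 72.6 0.0448
0.042 0.048 482 [213. 198.] [526.6 170.6] [201.4  23.6] 72.1 0.0447
0.042 0.048 213 [310. 202.] [526.9 -90.6] [77.  25.8] 72.5 0.0449
0.042 0.048 190 [299. 230.] [450.9 -64.5] [81.1 25.5] 70.5 0.0448
0.036 0.0425 840 [220. 186.] [566.6 154.6] [182.5  50.8] 72.4 0.04
0.036 0.0425 330 [304. 216.] [489.  -75.8] [72.4 44.7] 72.1 0.0402
```

The top view shows the slab (dark, with a well) in the jig at about px (271,203) and the stop end at (175,170). The pink and purple stones are decoys. From the masks, the jig origin is about (0.556, 0.132), yaw is about 72.1°, and the slab centre is at jig x of about -125 mm. I'll move the closed fingers over first.

Emit:
play_rows:
  motion:
    - [-0.37,-0.23,0,0,0,0.477,255]
    - [-0.37,-0.23,0,0,0,0.477,255]
    - [-0.37,-0.23,0,0,0,0.477,255]
    - [-0.37,-0.23,0,0,0,0.477,255]
    - [-0.37,-0.23,0,0,0,0.477,255]
    - [-0.37,-0.23,0,0,0,0.477,255]
    - [-0.37,-0.23,0,0,0,0.477,255]
    - [-0.37,-0.23,0,0,0,0.477,255]
    - [-0.37,-0.23,0,0,0,0.477,255]
    - [-0.37,-0.23,0,0,0,0.477,255]
    - [-0.37,-0.23,0,0,0,0.477,255]
    - [-0.37,-0.23,0,0,0,0.477,255]

```text
time: 1.8
tcp_pos: [0.5048, 0.2429, 0.2385]
eef_rot: [179.7, 0.1, 71.0]
ft_force: [0.1, -0.3, 0.5]
grip_width: 0.0179
finger_force: 0.0
```

Emit:
play_rows:
  motion:
    - [-0.3,0.089,0,0,0,0,255]
    - [-0.3,0.089,0,0,0,0,255]
    - [-0.3,0.089,0,0,0,0,255]
    - [-0.3,0.089,0,0,0,0,255]
    - [-0.3,0.089,0,0,0,0,255]
    - [-0.3,0.089,0,0,0,0,255]
    - [-0.3,0.089,0,0,0,0,255]
    - [-0.3,0.089,0.11,0,0,0,255]
    - [-0.3,0.089,0.11,0,0,0,255]
    - [-0.3,0.089,0.11,0,0,0,255]
    - [-0.3,0.089,0.11,0,0,0,255]
    - [-0.3,0.089,0.11,0,0,0,255]

```text
time: 2.8
tcp_pos: [0.4925, -0.0631, 0.1272]
eef_rot: [-179.9, 0.0, 72.0]
ft_force: [0.7, 0.3, 0.5]
grip_width: 0.0008
finger_force: 0.0
```

```bash
python3 - <<'E'
from h import *
s=r.read_state(); p=np.array(s['tcp_pos']); R=Ro.from_euler('xyz',s['eef_rot'],degrees=True).as_matrix(); print(p.round(4),np.round(s['eef_rot'],2),s['grip_width'],np.round(s['ft_force'],2))
im,d=viewer.get_image('wrist'); T=viewer.get_calibration('wrist'); A=np.array(T['T_tool_cam'])
cv2.imwrite('pics/w1.png',im[:,:,::-1])
v,u=np.indices(d.shape); P=np.stack([(u-T['cx'])/T['fx']*d,(v-T['cy'])/T['fy']*d,d],-1)
t=P@A[:3,:3].T+A[:3,3]; W=t@R.T+p; z=W[...,2]
th=np.radians(72.1); U=np.array([[np.cos(th),np.sin(th)],[-np.sin(th),np.cos(th)]])
J=(W[...,:2]-[.5559,.1324])@U.T
for lo,hi in [(.062,.072),(.052,.06),(.042,.048),(.036,.0425)]:
    m=((d>.02)&(z>lo)&(z<hi)).astype(np.uint8); n,l,s,c=cv2.connectedComponentsWithStats(m)
    for i in range(1,n):
        if s[i,4]>400:
            q=J[l==i]*1000; f=cv2.minAreaRect(q.astype(np.float32))
            print(lo,s[i,4],np.round(c[i]),'z',np.median(z[l==i]).round(4),'jig',np.percentile(q,1,0).round(1),np.percentile(q,99,0).round(1),np.round(f[2],1))
E
```

```text
[ 0.4925 -0.0631  0.1272] [-1.7986e+02  3.0000e-02  7.1990e+01] 0.0007850915977899687 [0.69 0.28 0.53]
0.062 17075 [315.  94.] z 0.0691 jig [-180.5  -46.2] [-72.   52.5] 0.7
0.052 5365 [230. 132.] z 0.0571 jig [-249.1   55.7] [-62.7  69.7] 89.9
0.052 5662 [401. 129.] z 0.0571 jig [-249.   -64.2] [-63.2 -50.1] 89.9
0.042 507 [254.   6.] z 0.0451 jig [-65.5  30.6] [-58.   55.8] 89.4
0.042 429 [377.   5.] z 0.0451 jig [-64.6 -50.4] [-58.4 -25.4] 89.6
0.042 2521 [366. 228.] z 0.0453 jig [-256.8  -50.2] [-187.9  -25.2] 0.1
0.042 2493 [266. 229.] z 0.0452 jig [-256.9   30.8] [-189.3   55.9] 89.8
0.042 411 [561. 291.] z 0.0439 jig [-290.5 -219.5] [-266.2 -199.7] 86.2
0.042 426 [547. 343.] z 0.0443 jig [-354.  -218.6] [-324.2 -198.7] 3.6
0.036 766 [315.   6.] z 0.041 jig [-64.1 -18.8] [-57.1  24.5] 0.6
0.036 2366 [316. 212.] z 0.0412 jig [-229.6  -18.7] [-189.6   24.6] 0.1
```

View pics/w1.png

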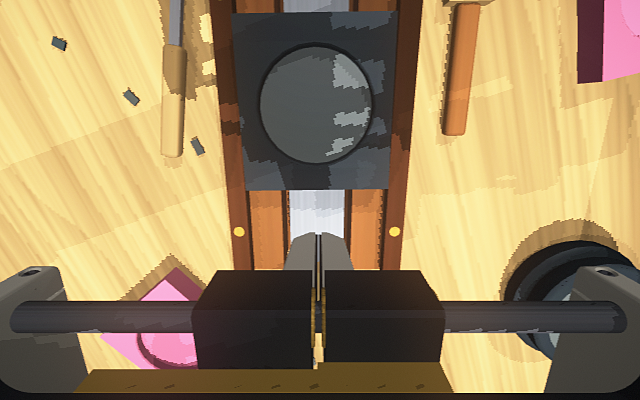

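The wrist view shows the slab's rear edge at row 190 and the fingers over the strip. Heights match (ledge 45, strip 41). The jig centreline is 3 mm towards +y from my estimate. Next: shift 3 mm and press 13 mm.

Emit:
play_rows:
  motion:
    - [0,-0.003,0.025,0,0,0,255]
    - [0,-0.003,0.045,0,0,0,255]
    - [0,-0.003,0.06,0,0,0,255]
    - [0,-0.003,0.067,0,0,0,255]
    - [0,-0.003,0.073,0,0,0,255]
    - [0,-0.003,0.077,0,0,0,255]
    - [0,-0.003,0.08,0,0,0,255]
    - [0,-0.003,0.08,0,0,0,255]
    - [0,-0.003,0.08,0,0,0,255]
    - [0,-0.003,0.08,0,0,0,255]

```text
time: 3.68
tcp_pos: [0.4915, -0.0612, 0.0497]
eef_rot: [179.8, -0.1, 72.1]
ft_force: [-0.6, 1.6, 6.7]
grip_width: 0.0006
finger_force: 3.4
```

Emit:
play_rows:
  motion:
    - [0,0,0.002,0,0,0,255]
    - [0,0,0.0035,0,0,0,255]
    - [0,0,0.0035,0,0,0,255]
    - [0,0,0.0035,0,0,0,255]

```text
time: 4.02
tcp_pos: [0.4915, -0.0612, 0.0463]
eef_rot: [179.8, -0.1, 72.1]
ft_force: [-1.8, 1.7, 8.4]
grip_width: 0.001
finger_force: 3.8
```

```bash
python3 - <<'E'
from h import *
im,d=viewer.get_image('side'); W=cloud('side',d)
p=np.round(models.pinpoint('strip_top','side')[0]['point']).astype(int); print(p)
o=np.array([.554,.136]);
th=np.radians(72.1); U=np.array([[np.cos(th),np.sin(th)],[-np.sin(th),np.cos(th)]]); J=(W[...,:2]-o)@U.T
m=(d>0)&(abs(J[...,1])<.015)&(J[...,0]>-.03)&(J[...,0]<.09)&(W[...,2]<.06); print(m.sum(),'strip z',np.median(W[m][:,2]))
s=r.read_state(); print(np.round(s['ft_force'],2),np.round(s['tcp_pos'],4))
cv2.imwrite('pics/s2.png',cv2.resize(im[200:380,180:400,::-1],None,fx=3,fy=3))
E
```

```text
[276 281]
720 strip z 0.026979966669535806
[-1.29  2.01  7.4 ] [ 0.4915 -0.0612  0.0463]
```

View pics/s2.png

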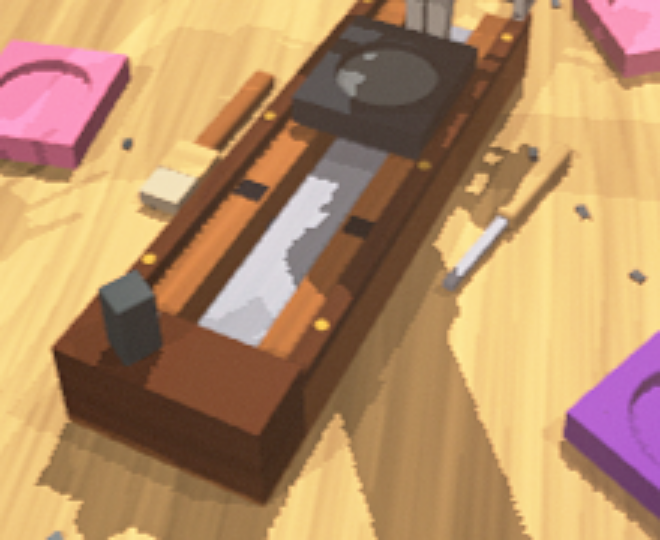

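The catch is down (strip z ≈ 27 mm, teeth sunk at both dark slots). Now I push along the channel and check depth on the way.

Emit:
play_rows:
  motion:
    - [0.006,0,0,0,0,0,255]
    - [0.012,0,0,0,0,0,255]
    - [0.018,0,0,0,0,0,255]
    - [0.024,0,0,0,0,0,255]
    - [0.03,0,0,0,0,0,255]
    - [0.036,0,0,0,0,0,255]
    - [0.042,0,0,0,0,0,255]
    - [0.048,0,0,0,0,0,255]
    - [0.054,0,0,0,0,0,255]
    - [0.06,0,0,0,0,0,255]
    - [0.06,0,0,0,0,0,255]

```text
time: 5.03
tcp_pos: [0.5109, -0.0079, 0.0467]
eef_rot: [179.6, 0.1, 72.0]
ft_force: [-1.5, -4.2, 7.9]
grip_width: 0.0006
finger_force: 3.8
```

Emit:
play_rows:
  motion:
    - [0.008,0,0.0005,0,0,0,255]
    - [0.016,0,0.0005,0,0,0,255]
    - [0.024,0,0.0005,0,0,0,255]
    - [0.032,0,0.0005,0,0,0,255]
    - [0.04,0,0.0005,0,0,0,255]
    - [0.048,0,0.0005,0,0,0,255]
    - [0.056,0,0.0005,0,0,0,255]
    - [0.064,0,0.0005,0,0,0,255]
    - [0.072,0,0.0005,0,0,0,255]
    - [0.08,0,0.0005,0,0,0,255]
    - [0.088,0,0.0005,0,0,0,255]
    - [0.088,0,0.0005,0,0,0,255]

```text
time: 6.03
tcp_pos: [0.5383, 0.0762, 0.0464]
eef_rot: [179.6, 0.1, 72.0]
ft_force: [-0.7, -4.4, 7.9]
grip_width: 0.0007
finger_force: 3.9
```

Emit:
play_rows:
  motion:
    - [0.007,0,0,0,0,0,255]
    - [0.014,0,0,0,0,0,255]
    - [0.021,0,0,0,0,0,255]
    - [0.028,0,0,0,0,0,255]
    - [0.035,0,0,0,0,0,255]
    - [0.042,0,0,0,0,0,255]
    - [0.048,0,0,0,0,0,255]
    - [0.054,0,0,0,0,0,255]
    - [0.058,0,0,0,0,0,255]
    - [0.058,0,0,0,0,0,255]

```text
time: 6.87
tcp_pos: [0.5558, 0.1303, 0.0465]
eef_rot: [179.6, 0.2, 71.9]
ft_force: [-2.0, -6.4, 7.5]
grip_width: 0.0004
finger_force: 4.1
```

```bash
cat > look.py <<'E'
from h import *
import sys
s=r.read_state(); p=np.array(s['tcp_pos']); R=Ro.from_euler('xyz',s['eef_rot'],degrees=True).as_matrix(); print(p.round(4),np.round(s['ft_force'],1),s['time'])
im,d=viewer.get_image('wrist'); T=viewer.get_calibration('wrist'); A=np.array(T['T_tool_cam'])
cv2.imwrite(f'pics/{sys.argv[1]}.png',im[:,:,::-1])
v,u=np.indices(d.shape); P=np.stack([(u-T['cx'])/T['fx']*d,(v-T['cy'])/T['fy']*d,d],-1)
W=(P@A[:3,:3].T+A[:3,3])@R.T+p; z=W[...,2]
th=np.radians(72.1); U=np.array([[np.cos(th),np.sin(th)],[-np.sin(th),np.cos(th)]])
J=(W[...,:2]-[.554,.136])@U.T*1000
b=(d>.02)&(abs(J[...,1])<48)
for nm,lo,hi,x0,x1 in [('slab top',.0675,.0715,-60,140),('stop top',.064,.0672,110,185),('well',.056,.0645,-50,140)]:
    m=b&(z>lo)&(z<hi)&(J[...,0]>x0)&(J[...,0]<x1)
    if m.sum()>50: print(nm,m.sum(),np.percentile(J[m],[1,50,99],0).round(1).tolist(),np.median(z[m]).round(4))
E
python3 look.py w3
```

```text
[0.5558 0.1303 0.0465] [-2.  -6.4  7.5] 6.8667
slab top 36895 [[4.4, -47.4], [80.7, 2.6], [111.3, 47.4]] 0.0691
well 25389 [[22.6, -37.4], [61.7, -1.2], [95.1, 35.0]] 0.0607
```

View pics/w3.png

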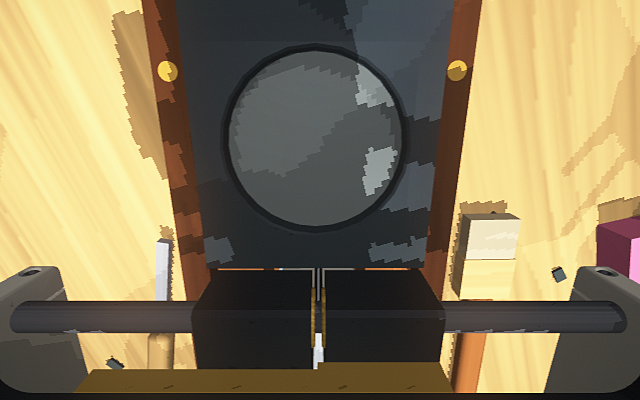

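The slab's centre is at about x 59 with the catch held, so I push on gently towards the stop.

Emit:
play_rows:
  motion:
    - [0.003,0,0,0,0,0,255]
    - [0.006,0,0,0,0,0,255]
    - [0.009,0,0,0,0,0,255]
    - [0.009,0,0,0,0,0,255]
    - [0.009,0,0,0,0,0,255]

```text
time: 7.33
tcp_pos: [0.5583, 0.1381, 0.0465]
eef_rot: [179.7, 0.2, 71.9]
ft_force: [-1.4, -6.8, 7.8]
grip_width: 0.0002
finger_force: 4.3
```

```bash
python3 look.py w4
```

```text
[0.5583 0.1381 0.0465] [-1.4 -6.8  7.8] 7.3333
slab top 36941 [[12.6, -47.5], [88.9, 2.8], [119.5, 47.4]] 0.0691
well 25362 [[30.9, -37.4], [69.9, -1.2], [103.3, 35.0]] 0.0607
```

The stone is at x ≈ 67, with its rear about 8 mm past the teeth. I back off a little, then release upward.

Emit:
play_rows:
  motion:
    - [-0.005,0,0,0,0,0,255]
    - [-0.012,0,0,0,0,0,255]
    - [-0.014,0,0,0,0,0,255]
    - [-0.014,0,-0.005,0,0,0,255]
    - [-0.014,0,-0.012,0,0,0,255]
    - [-0.014,0,-0.02,0,0,0,255]
    - [-0.014,0,-0.04,0,0,0,255]
    - [-0.014,0,-0.08,0,0,0,255]
    - [-0.014,0,-0.12,0,0,0,255]
    - [-0.014,0,-0.15,0,0,0,255]
    - [-0.014,0,-0.15,0,0,0,255]
    - [-0.014,0,-0.15,0,0,0,255]

```text
time: 8.38
tcp_pos: [0.553, 0.129, 0.1963]
eef_rot: [179.8, -0.1, 72.0]
ft_force: [-0.3, 0.7, -0.4]
grip_width: 0.0005
finger_force: 0.0
```

```bash
python3 look.py w5
```

```text
[0.553  0.129  0.1963] [-0.3  0.7 -0.4] 8.3833
slab top 8319 [[12.5, -47.4], [82.6, 2.2], [121.6, 47.4]] 0.0691
stop top 4045 [[125.1, -47.1], [138.3, 6.2], [154.7, 47.2]] 0.0659
well 6193 [[30.6, -37.9], [70.0, -1.1], [125.5, 35.9]] 0.0607
```

View pics/w5.png

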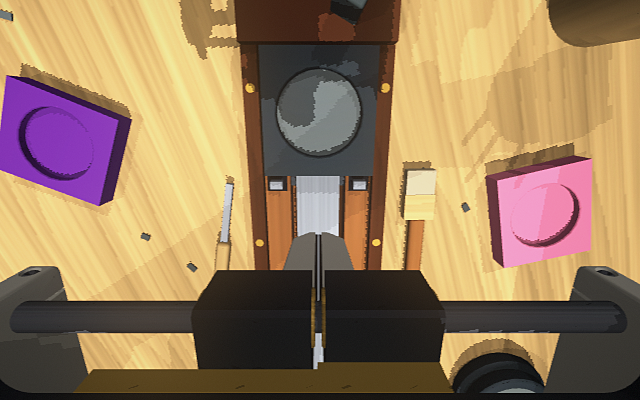

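The stone lies flat in the bay (centre ≈ 67 mm). Both teeth are up behind it at px (277,184) and (358,184), and the chisel and brush haven't moved.

```bash
python3 -c "
from bench import r
print(r.finish_job())"
```

```text
the job is handed in; nothing more can be done
None
```

The inkstone is in the bay at about jig x 67 mm with the catch sprung up behind it; I handed the job in at about 8.4 s, and no verdict came back.

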